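# Index the goniometer's detector arm by its spring pin

### The arm

A 6-joint arm with a two-finger parallel gripper is mounted at the origin on a cart in front of the work surface, level with it; the furniture and walls round the work are solid. World frame = base frame: x ahead of the robot, y to its left, z up, the work surface at z = 0. Lengths are in mm, angles in degrees, forces in N, time in s.
With the tool pointing down it reaches from about 300 to 850 mm from the base axis. Payload 4.2 kg.
Tool frame: the origin (TCP) lies midway between the tips of the shut fingers; the grasp point (between the pads) lies env.hold_point_z behind it (env.hold_point_z is the distance from the TCP to the grasp point, in mm); z points along the fingers, y is the line along which they close (so a half turn about z gives the same grasp; the last joint's range is limited). The gripper opens to 91 mm and grips with 3 to 60 N. Pads are 32 mm wide; open, the fingers measure 118 mm over their backs; the gripper's body (76 mm by 178 mm) begins 60 mm behind the grasp point.
Start: joints at [-1.146, 18.312, 89.639, -0, 72.044, -1.146], TCP at [575.018, 0, 189.076] pointing down, gripper open.
Joint ranges: [-177.97, 177.97], [-48.28, 115.42], [12.27, 149.76], [-77.06, 257.06], [2.81, 150.46], [-146.56, 146.56]. Speed limits (degrees/s): [147.25, 147.25, 180, 180, 180, 180].

### API

Orientations are given as [roll, pitch, yaw] about the fixed x, y, z axes, in that order (R = Rz(yaw) Ry(pitch) Rx(roll)).
In Python, from workcell import env, viewer, spotter gives the robot as it stands.
- The arm moves only by the tool apply_moves, never from a script. Its arguments are lists of equal length, an entry for each row: "delta_pos": the shift along the world's x, y, z normalised to -1 to 1, where 1 is 120 mm, a list of three; "rot": the turn, a rotation vector about the world's x, y, z normalised to -1 to 1, where 1 is 1.5 rad, a list of three; "hand": the opening, from 0 (shut) to 1 (fully open). A call has 1 to 10 rows; each row is the pose to reach, as a shift and turn from the pose commanded when the call began; what a row does not reach only later rows make up. A row lasts 1/12 s, in which the tool goes at most 41.7 mm and 7.16 degrees, less where a joint would pass 70% of its speed; a pose out of reach is approached as far as the arm can. A call with a number of a shift or a turn outside -1 to 1 is refused whole. A call with a gripper value outside its range is refused whole. The fingers move at their own pace and stop on an object; "newtons" is the grip in N (left out, the last holds). Time passes only in rows, so rows that repeat a pose let the fingers close. It gives the time, the measured TCP pose, the force, the opening and the grip force at its end, in the units of the state.
- env.state(): the state, without advancing time (a new reading comes with each control period).
- viewer.grab_frame(name): name is "scene" or "side" or "wrist"; returns a dict with "pixels" (384x512x3 uint8, red, green, blue), "camera_matrix" (3x3 intrinsics, pixels), "k1" (the pictures are not rectified: a ray, as slopes to the right and down, at radius r is drawn at 1 + k1 r^2 times it, then the intrinsics apply), "R" (3x3) and "t" (3): a world point X has camera coordinates R X + t; the wrist camera has in their place "mount" (4x4, takes a point from camera to tool coordinates, whose origin is the TCP and whose axes are the flange's). Camera axes: x right, y down, z forward; pixel columns grow to the right and rows downward; lengths in mm; the calibration is good to about 2 mm. A picture is of the moment at which its call begins: read the wrist's pose just before it. There is no depth.
- env.job_done(): hands the job in; it is judged then, once.
Trained networks look in a picture, given as the dict that the camera call returned (one of the last four; its "shot" number tells which), for a name from the list of things; names that differ only in an ending like _2 or _b are one class to them, and where a whole thing is asked for, a point or a joint stands for the part that bears it (a point fixed in the world has none). Each returns a list of dicts, best first, with "score" (0 to 1); they miss things now and then, are a little off and sometimes report something else, mostly with a low value. They report only what shows in the picture. A call takes as long as a camera call.
- spotter.trace(picture, query): "mask" (384x512 bool, what is visible of it) and "box" ([centre column, centre row, width, height] in pixels, round what is visible of it).
- spotter.landmark_of(picture, query): "position" ([column, row] in pixels: a listed point, or the origin of a listed thing).
The state is a dict: "time_s": time; "qpos": joint angles; "qvel": joint speeds; "effort": joint torques, N m; "ee_pos": TCP position; "ee_rot": TCP orientation; "force": force on the tool from outside, world axes, zero at the start; "torque": the same for the moment, N m; "gripper_width": finger opening in mm; "gripper_force": force on a finger pad.
Only numpy, scipy, OpenCV 4.12 (cv2) and the standard library are available. Lean on these libraries where they do the work, as an engineer would, in place of code of your own. Each camera call takes 0.05 s, during which the arm holds its last target. There are 200 camera calls.

### The job

On the goniometer, hook the fingertips under the pull ring, lift the spring index pin out of its hole, swing the detector arm exactly one hole towards the lamp (the tall finned cylinder, not the short beam stop) and let the pin drop fully home there. Do not grip the ring or force anything, never swing the arm the wrong way or on past that hole, leave the sample vial standing on its post and everything else where it is, and finish with the hand clear.

Things in the scene. Friction and masses are not known exactly. Their poses are not given: they have to be found in the camera images.
- goniometer: Round aluminium plate, 270 mm across, 22 mm thick, fixed to the worktop; place and yaw vary. Origin: centre of its underside, on the arm's pivot; z up. At angle 0 the arm points along its -x, roughly to the robot. Five 12 mm holes on a 120 mm radius at arm angles -0.785, -0.393, 0, 0.393, 0.785 rad. A post, top 52 mm above the worktop, stands at the centre.
- detector_arm (a joint): Arm angle, rad; positive is counter-clockwise from above (ring goes to the plate's -y). Starts in the middle hole, at about 0; play in a hole 0.015 rad. Grey arm 28 mm wide, top 36 mm above the worktop, 156 mm long from the pivot; a black detector block (top at 78 mm) stands on it 46 to 78 mm from the pivot. Friction about 0.1 N m.
- index_pin (a joint): Lift of the pin in the arm, m: 0 home, 0.018 end of travel. The pin is 120 mm from the pivot, 10 mm deep in its hole: the arm is free above 0.010; swing with 0.013 or more. Spring 3.8 N at 0, 6.5 N at the top. Let down between holes it rides on the plate (reads 0.010) and snaps into the next hole when the arm brings it there.
- pull_ring (a point): Middle of the underside of the top bar of the upright pull ring on the pin; moves with it. Home: 109.5 mm above the worktop. Ring: rounded rectangle of 7 mm round bar, plane square to the arm; clear opening 57 mm wide, 50 mm high below this point. Axes: x from ring to pivot, z up. 42 mm free behind it. Enter with fingers tipped 30 to 45 degrees, pointing forward and down.
- lamp: Tall dark finned cylinder, 42 mm across, 120 mm high, fixed on the plate beside the pivot, on either side (y about +0.09 or -0.09 in the plate's frame). The arm must go to -0.393 rad if it stands on the plate's +y side, to +0.393 rad if on -y. Origin: centre of its foot.
- beam_stop: Short dark spool, 42 mm across, 46 mm high, fixed on the plate opposite the lamp. Origin: centre of its foot.
- sample_vial: Small screw-cap vial, 24 mm across, 56 mm high, loose, standing on the centre post. Origin: centre of its foot. To be left alone.
- beaker: Glass beaker, 62 mm across, 70 mm high, bystander.
- amber_bottle: Small amber bottle, 52 mm across, 118 mm high, bystander.
- spare_vial: Small vial, 21 mm across, 49 mm high, bystander on the worktop.
- petri_dish: Petri dish, 65 mm across, 16 mm high, bystander.
- weight: Knobbed calibration weight, 24 mm across, 38 mm high, bystander.
- marker: Black marker pen, 126 mm long, lying, bystander.

How it is judged (in metres and radians):
On the way, in this order (a step that is already met when the one before it is completed fails the run):
1. the pin is lifted clear of the middle hole while the arm is still there (value of joint index_pin above 0.0105 m and value of joint detector_arm between -0.06 and 0.06 rad), for 0.1 s.
2. the arm stands one hole nearer the lamp with the pin home (((y of lamp in the frame of goniometer above 0 m and value of joint detector_arm between -0.4327 and -0.3527 rad) or (not (y of lamp in the frame of goniometer above 0 m) and value of joint detector_arm between 0.3527 and 0.4327 rad)) and value of joint index_pin below 0.002 m), for 0.2 s.
At the end, for the whole second after the job is handed in: The arm is within 0.04 rad of the next hole on the lamp's side, at rest, the pin home within 2 mm; the sample vial stands upright on its post; no loose thing is more than 20 mm from where it stood (all of step 2 and velocity of joint detector_arm between -0.02 and 0.02 rad/s and angle between sample_vial's own z axis and vertical below 0.15 rad and distance of each of sample_vial, beaker, amber_bottle, spare_vial, petri_dish, weight, marker from where it was at the start of the episode below 0.02 m); the robot touches nothing.
It fails at once if the arm is swung away from the lamp (more than 0.15 rad) ((y of lamp in the frame of goniometer above 0 m and value of joint detector_arm above 0.15 rad) or (not (y of lamp in the frame of goniometer above 0 m) and value of joint detector_arm below -0.15 rad)).
It fails at once if the arm is swung on past the next hole (more than 0.2 rad beyond it) ((y of lamp in the frame of goniometer above 0 m and value of joint detector_arm below -0.5927 rad) or (not (y of lamp in the frame of goniometer above 0 m) and value of joint detector_arm above 0.5927 rad)).
It fails at once if the ring is gripped, or the pin or arm forced (more than 35 N from the fingers) (contact force between the fingers and index_pin above 35 N or contact force between the fingers and detector_arm above 35 N).
It fails at once if the sample vial or a bystander is moved more than 20 mm or lifted (distance of any of sample_vial, beaker, amber_bottle, spare_vial, petri_dish, weight, marker from where it was at the start of the episode above 0.02 m).
It fails at once if the lamp or beam stop is knocked (more than 10 N) (contact force between any of the fingers, the arm and lamp above 10 N or contact force between any of the fingers, the arm and beam_stop above 10 N).
It also fails if it takes over 51 s, if anything falls off the work surface, if the arm or the gripper's body presses on something with over 40 N, if the wrist force passes 120 N, or if a joint passes its speed limit or range.

## Working session

There is one attempt and no reset: what is moved stays moved. The work goes in short steps, Python scripts to look and compute and a tool call to move; the robot and the scene stay as the last step left them, time stands still between calls to the robot, and variables do not carry over. Pictures are saved under pics/ and viewed, at most 10 in all, crops included, and the job is handed in when it is done.

Besides the shell and the picture viewer there is one more tool, called after "Emit:" as name(argument=value, ...) on one line, values as JSON. apply_moves: Moves the arm, as the interface text tells. Its arguments: {"type":"object","properties":{"delta_pos":{"type":"array"},"rot":{"type":"array"},"hand":{"type":"array"},"newtons":{"type":"number"}},"required":["delta_pos","rot","hand"]}

```bash
mkdir -p pics; ls; cat > h.py <<'E'
import numpy as np, cv2
from workcell import env, viewer, spotter
from scipy.spatial.transform import Rotation as Ro
def undist(f,p):
    K=f["camera_matrix"];x=(p[0]-K[0][2])/K[0][0];y=(p[1]-K[1][2])/K[1][1]
    rd=np.hypot(x,y);r=rd
    for _ in range(30): r=rd/(1+f["k1"]*r*r)
    s=r/rd if rd>0 else 1
    return np.array([x*s,y*s,1.])
def cam(name):
    s=env.state();f=viewer.grab_frame(name)
    if name=="wrist":
        M=np.array(f["mount"]);Rt=Ro.from_euler('xyz',s["ee_rot"],degrees=True).as_matrix()
        Rc=Rt@M[:3,:3];c=Rt@M[:3,3]+np.array(s["ee_pos"])
        f["Rwc"]=Rc;f["c"]=c
    else:
        R=np.array(f["R"]);f["Rwc"]=R.T;f["c"]=-R.T@np.array(f["t"])
    return f
def ray(f,p):
    d=f["Rwc"]@undist(f,p);return f["c"],d/np.linalg.norm(d)
def atz(f,p,z):
    c,d=ray(f,p);return c+d*(z-c[2])/d[2]
def tri(rs):
    A=np.zeros((3,3));b=np.zeros(3)
    for c,d in rs:
        P=np.eye(3)-np.outer(d,d);A+=P;b+=P@c
    X=np.linalg.solve(A,b);return X,[np.linalg.norm((np.eye(3)-np.outer(d,d))@(X-c)) for c,d in rs]
def proj(f,X):
    v=f["Rwc"].T@(np.array(X)-f["c"]);x,y=v[:2]/v[2];k=1+f["k1"]*(x*x+y*y);K=f["camera_matrix"]
    return np.array([K[0][0]*x*k+K[0][2],K[1][1]*y*k+K[1][2]])
def save(f,n): cv2.imwrite("pics/"+n,cv2.cvtColor(f["pixels"],cv2.COLOR_RGB2BGR))
E
python3 - <<'E'
from h import *
print(env.state(),env.hold_point_z)
F={n:cam(n) for n in("scene","side","wrist")}
for n,f in F.items(): save(f,n+"0.png");print(n,f["c"].round(),f["k1"])
for q in["pull_ring","goniometer","lamp","beam_stop","sample_vial","beaker","amber_bottle"]:
    rs=[]
    for n,f in F.items():
        r=spotter.landmark_of(f,q)
        if r:
            print(q,n,np.round(r[0]["position"],1),round(r[0]["score"],2))
            if r[0]["score"]>.4: rs.append(ray(f,r[0]["position"]))
    if len(rs)>1: X,e=tri(rs);print("   ",X.round(1),np.round(e,1))
E
```

```text
pics
{'time_s': 0.0, 'qpos': array([-1.14552506e+00,  1.83510309e+01,  8.97063620e+01, -1.94823894e-03,
        7.20444935e+01, -1.14564988e+00]), 'qvel': array([ 0.03274657, -0.00089017,  0.03604684, -0.08902921, -0.05031027,
        0.10991308]), 'effort': array([-5.01459035e-04, -4.12465632e+01, -2.31973493e+01,  7.28826877e-02,
        4.58198413e-02, -1.41870069e-04]), 'ee_pos': array([5.74444873e+02, 4.12078094e-03, 1.88226746e+02]), 'ee_rot': array([-1.79898097e+02, -1.85208127e-04,  9.00007269e+01]), 'force': array([ 0.54706897,  0.70911088, -0.17497881]), 'torque': array([-0.03072245, -0.04720684, -0.01008388]), 'gripper_force': 0.0, 'gripper_width': 91.21677402831325} 18.8
scene [ -136. -1116.  1389.] 0.04777734569479453
side [  232. -1102.   540.] -0.07085302469409646
wrist [574.  85. 384.] 0.013959687844320869
pull_ring scene [286.6 207.7] 0.42
pull_ring side [268.2 204.1] 0.64
    [ 525.  -410.   133.2] [0.8 0.8]
goniometer scene [317.1 218.9] 0.59
goniometer side [318.1 247.8] 0.93
    [ 641.7 -446.     9.5] [1.6 1.6]
lamp scene [306.5 199.6] 0.81
lamp side [306.2 224.9] 0.96
    [ 654.4 -367.5   28.2] [6.4 6.4]
beam_stop scene [314.3 238.6] 0.74
beam_stop side [307.5 264.1] 0.68
beam_stop wrist [240.8 309.1] 0.68
    [ 608.6 -396.8 -113.7] [60.9 50.9 90.4]
sample_vial scene [316.9 213. ] 0.6
sample_vial side [319.4 232.3] 0.48
    [ 636.1 -449.4   55.3] [1.6 1.6]
beaker scene [223.8 202. ] 0.72
beaker side [205.4 211.4] 0.73
    [ 430.4 -176.7    9.2] [2.2 2.2]
amber_bottle scene [217.3 173.1] 0.87
amber_bottle side [216.1 192. ] 0.93
amber_bottle wrist [207.  194.4] 0.62
    [499.4 -34.3  -7.6] [1.3 3.  1.8]
```

```bash
python3 -c "
import cv2,numpy as np
a=[cv2.imread('pics/%s0.png'%n) for n in('scene','side')]
cv2.imwrite('pics/m.png',cv2.resize(np.hstack(a),(800,300)))"
```

```text
(no output)
```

View pics/scene0.png

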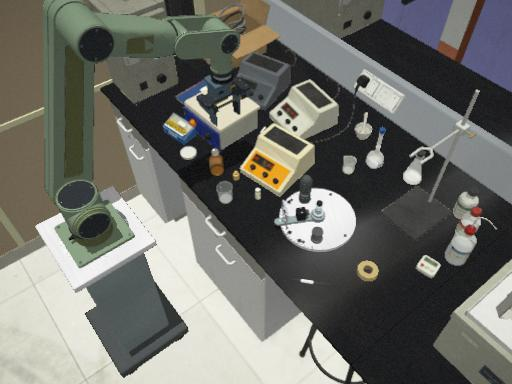

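View pics/side0.png

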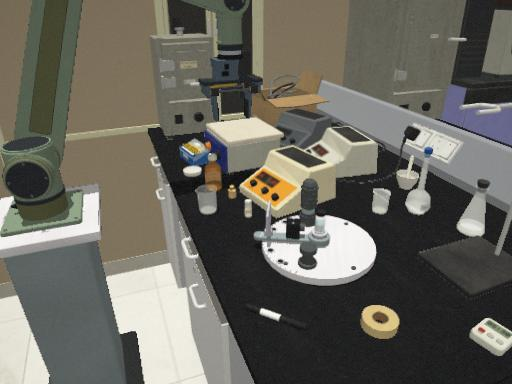

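The scene shows the plate around (317,218), with the tall lamp at (306,190) on its far-left side. The short stop is at (317,236), and the arm and ring point left at (285,218). So the lamp is on the plate's +y side and the target is -0.393 rad. Next I'll plan a tilted viewing pose.

```bash
cat >> h.py <<'E'
def Rgoal(az,tilt=45):  # tilt from vertical, deg
    a,t=np.radians([az,tilt]);f=np.array([np.cos(a),np.sin(a),0]);u=np.array([0,0,1.])
    z=np.sin(t)*f-np.cos(t)*u;x=np.cos(t)*f+np.sin(t)*u
    return np.c_[x,np.cross(z,x),z]
def delta(p,R):
    s=env.state();R0=Ro.from_euler('xyz',s["ee_rot"],degrees=True).as_matrix()
    print("dpos",((np.array(p)-s["ee_pos"])/120).round(3),"rot",(Ro.from_matrix(R@R0.T).as_rotvec()/1.5).round(3))
E
python3 - <<'E'
from h import *
f=cam("wrist");print(np.array(f["mount"]).round(2))
s=env.state();R0=Ro.from_euler('xyz',s["ee_rot"],degrees=True).as_matrix()
delta([420,-370,260],Rgoal(-17))
E
```

```text
[[   0.     -0.95   -0.3    85.22]
 [   1.      0.      0.     -0.52]
 [  -0.     -0.3     0.95 -195.88]
 [   0.      0.      0.      1.  ]]
dpos [-1.292 -3.083  0.591] rot [ 0.359 -0.485 -1.172]
```

Emit:
apply_moves(delta_pos=[[0,0,0.9],[0,0,0.9],[0,0,0.9],[-0.4,0,0.9],[-0.8,0,0.9],[-1,-0.3,0.9],[-1,-0.6,0.9],[-1,-0.9,0.9],[-1,-1,0.9],[-1,-1,0.9]], rot=[[0.03,-0.04,-0.1],[0.06,-0.08,-0.2],[0.09,-0.12,-0.3],[0.12,-0.16,-0.39],[0.15,-0.2,-0.48],[0.18,-0.24,-0.58],[0.21,-0.28,-0.68],[0.22,-0.3,-0.72],[0.22,-0.3,-0.72],[0.22,-0.3,-0.72]], hand=[0.2,0.2,0.2,0.2,0.2,0.2,0.2,0.2,0.2,0.2])

```text
time_s: 2.08
ee_pos: [454.1, -123.1, 297.2]
ee_rot: [167.5, -28.1, 29.1]
force: [-0.9, -0.1, -0.4]
gripper_width: 27.9
gripper_force: 0.0
```

```bash
python3 - <<'E'
from h import *
delta([420,-370,260],Rgoal(-17))
E
```

```text
dpos [-0.284 -2.057 -0.31 ] rot [ 0.139 -0.186 -0.444]
```

Emit:
apply_moves(delta_pos=[[-0.1,-0.3,0],[-0.2,-0.6,0],[-0.28,-1,0],[-0.28,-1,0],[-0.28,-1,0],[-0.28,-1,0],[-0.28,-1,0],[-0.28,-1,0]], rot=[[0.02,-0.03,-0.08],[0.05,-0.07,-0.16],[0.08,-0.11,-0.25],[0.1,-0.14,-0.34],[0.139,-0.186,-0.444],[0.139,-0.186,-0.444],[0.139,-0.186,-0.444],[0.139,-0.186,-0.444]], hand=[0.2,0.2,0.2,0.2,0.2,0.2,0.2,0.2])

```text
time_s: 2.75
ee_pos: [421.2, -239.2, 297.1]
ee_rot: [179.6, -45.0, -15.9]
force: [0.9, -0.1, 0.3]
gripper_width: 18.2
gripper_force: 0.0
```

Emit:
apply_moves(delta_pos=[[0,-0.35,-0.1],[0,-0.7,-0.2],[0,-1,-0.3],[0,-1,-0.3],[0,-1,-0.3],[0,-1,-0.3]], rot=[[0,0,0],[0,0,0],[0,0,0],[0,0,0],[0,0,0],[0,0,0]], hand=[0.2,0.2,0.2,0.2,0.2,0.2])

```text
time_s: 3.25
ee_pos: [421.7, -360.0, 261.0]
ee_rot: [179.7, -45.0, -16.1]
force: [0.2, 0.6, -0.4]
gripper_width: 18.2
gripper_force: 0.0
```

```bash
python3 - <<'E'
from h import *
s=env.state();print(s["ee_pos"].round(1),s["ee_rot"].round(1))
F={n:cam(n) for n in("scene","side","wrist")};save(F["wrist"],"w1.png")
for q in["pull_ring","goniometer","lamp","beam_stop","sample_vial","index_pin"]:
    rs=[]
    for n,f in F.items():
        r=spotter.landmark_of(f,q)
        if r:
            print(q,n,np.round(r[0]["position"],1),round(r[0]["score"],2))
            if r[0]["score"]>.3: rs.append(ray(f,r[0]["position"]))
    if len(rs)>1: X,e=tri(rs);print("   ",X.round(1),np.round(e,1))
E
```

```text
[ 421.7 -360.   261. ] [179.7 -45.  -16.1]
pull_ring scene [286.1 208.7] 0.44
pull_ring side [270.3 206.7] 0.71
pull_ring wrist [256.4 187. ] 0.81
    [ 536.7 -393.4  111.1] [5.8 3.7 3. ]
goniometer scene [315.8 222.5] 0.69
goniometer side [319.1 248.7] 0.87
goniometer wrist [266.6 166.6] 0.67
    [ 640.9 -444.1   -1.4] [6.3 6.4 2.7]
lamp scene [303.4 197.2] 0.56
lamp side [306.7 222.7] 0.96
lamp wrist [219.3 162.4] 0.96
    [ 660.6 -350.    21.9] [2.9 1.9 1.1]
beam_stop scene [313.7 237.2] 0.55
beam_stop side [308.  265.5] 0.57
beam_stop wrist [310.8 176.9] 0.69
    [ 577.3 -507.    21.7] [5.5 3.8 2.9]
sample_vial scene [320.4 213.5] 0.62
sample_vial side [320.9 231.9] 0.63
sample_vial wrist [268.5 148. ] 0.62
    [ 645.9 -448.5   50. ] [6.6 4.5 3.1]Traceback (most recent call last):
  File "<stdin>", line 7, in <module>
ValueError: it knows: amber_bottle, beaker, beam_stop, goniometer, lamp, marker, petri_dish, pull_ring, sample_vial, spare_vial, weight
```

View pics/w1.png

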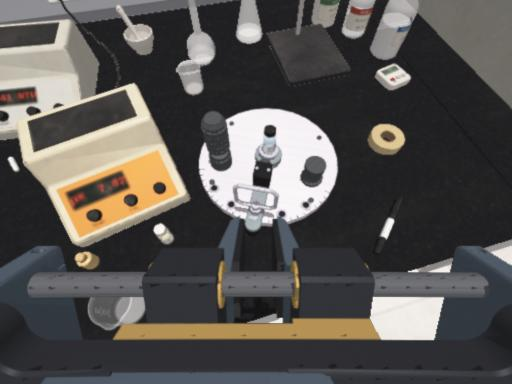

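The wrist view shows the ring's top bar at about (256,187), the lamp at (217,140) left of the pivot, and the stop at (313,172) on the right. The arm's axis azimuth is about -27°. I'll move to the standoff on that axis.

```bash
python3 - <<'E'
from h import *
delta([473,-362,190],Rgoal(-27))
E
```

```text
dpos [ 0.43  -0.016 -0.592] rot [ 0.002 -0.001 -0.123]
```

Emit:
apply_moves(delta_pos=[[0.15,0,-0.2],[0.3,0,-0.4],[0.43,-0.016,-0.592],[0.43,-0.016,-0.592],[0.43,-0.016,-0.592],[0.43,-0.016,-0.592]], rot=[[0,0,-0.04],[0,0,-0.08],[0.002,-0.001,-0.123],[0.002,-0.001,-0.123],[0.002,-0.001,-0.123],[0.002,-0.001,-0.123]], hand=[0.2,0.2,0.2,0.2,0.2,0.2])

```text
time_s: 4.65
ee_pos: [473.3, -362.4, 191.0]
ee_rot: [180.0, -45.1, -26.9]
force: [-0.3, 0.6, 0.5]
gripper_width: 18.5
gripper_force: 0.0
```

```bash
python3 - <<'E'
from h import *
s=env.state();print(s["ee_pos"].round(1),s["ee_rot"].round(1))
F={n:cam(n) for n in("scene","side","wrist")};save(F["wrist"],"w2.png")
Z={"pull_ring":109.5,"goniometer":0,"lamp":22,"beam_stop":22,"sample_vial":52}
for q in Z:
    rs=[]
    for n,f in F.items():
        r=spotter.landmark_of(f,q)
        if r:
            print(q,n,np.round(r[0]["position"],1),round(r[0]["score"],2),atz(f,r[0]["position"],Z[q]).round(1))
            if r[0]["score"]>.3: rs.append(ray(f,r[0]["position"]))
    if len(rs)>1: X,e=tri(rs);print("   ",X.round(1),np.round(e,1))
E
```

```text
[ 473.3 -362.4  191. ] [180.  -45.1 -26.9]
pull_ring scene [284.8 209.3] 0.5 [ 529.3 -398.1  109.5]
pull_ring side [267.6 207. ] 0.5 [ 534.4 -382.7  109.5]
pull_ring wrist [255.6 195.7] 0.77 [ 536.3 -392.1  109.5]
    [ 531.6 -393.6  112.3] [5.8 3.3 3.8]
goniometer scene [317.5 223.2] 0.57 [ 637.2 -456.3    0. ]
goniometer side [319.9 248. ] 0.57 [ 650.8 -437.     0. ]
goniometer wrist [255.4 163.9] 0.7 [ 644.6 -445.5    0. ]
    [ 642.7 -448.6    1.7] [8.8 6.6 3.7]
lamp scene [304.5 199.3] 0.83 [ 660.5 -358.5   22. ]
lamp side [305.7 222.7] 0.62 [ 655.7 -350.5   22. ]
lamp wrist [199.5 173. ] 0.94 [ 655.6 -351.1   22. ]
    [ 657.8 -353.4   21.1] [5.6 3.6 2.5]
beam_stop scene [314.5 238.9] 0.66 [ 572.3 -509.    22. ]
beam_stop side [303.9 266.5] 0.7 [ 566.9 -512.6   22. ]
beam_stop wrist [312.7 175.5] 0.76 [ 569.6 -510.2   22. ]
    [ 570.  -510.    21.4] [2.5 2.3 0.5]
sample_vial scene [319.2 213.8] 0.45 [ 640.2 -455.1   52. ]
sample_vial side [320.  231.6] 0.7 [ 643.7 -442.4   52. ]
sample_vial wrist [254.5 145.3] 0.58 [ 644.1 -444.1   52. ]
    [ 643.4 -447.3   50.7] [6.4 4.2 3.2]
```

View pics/w2.png

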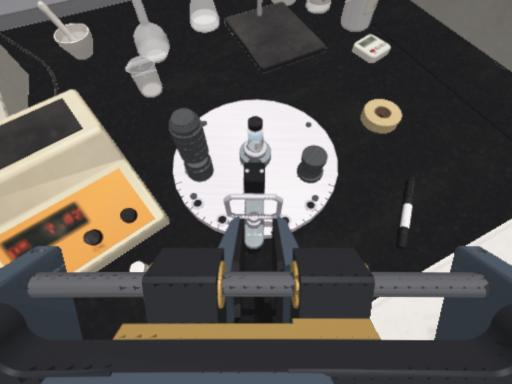

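The ring is centred in front of the fingers, with its bar at columns 226–285 and row 195, and the opening is free. Next I line up with the entry axis and slide in under the bar with about 8 mm clearance.

```bash
python3 - <<'E'
from h import *
delta([480.8,-364.7,136],Rgoal(-26.2))
print((np.array([531.5-480.8,-389.8+364.7,79.4-136])/120).round(3))
E
```

```text
dpos [ 0.064 -0.024 -0.45 ] rot [-0.     0.     0.009]
[ 0.422 -0.209 -0.472]
```

Emit:
apply_moves(delta_pos=[[0.03,-0.01,-0.2],[0.06,-0.024,-0.4],[0.064,-0.024,-0.45],[0.064,-0.024,-0.45],[0.064,-0.024,-0.45],[0.064,-0.024,-0.45]], rot=[[0,0,0.009],[0,0,0.009],[0,0,0.009],[0,0,0.009],[0,0,0.009],[0,0,0.009]], hand=[0.2,0.2,0.2,0.2,0.2,0.2])

```text
time_s: 6.05
ee_pos: [480.7, -364.7, 135.6]
ee_rot: [-179.9, -45.0, -26.2]
force: [0.0, -0.2, 0.3]
gripper_width: 18.5
gripper_force: 0.0
```

```bash
python3 - <<'E'
from h import *
s=env.state();print(s["ee_pos"].round(1),s["ee_rot"].round(1))
f=cam("wrist")
for q,z in(("pull_ring",109.5),("goniometer",0)):
  r=spotter.landmark_of(f,q)[0];print(r["position"],r["score"],atz(f,r["position"],z).round(1))
X=np.array([531.5,-389.8,79.4]);R=Rgoal(-26.2)
p=f["pixels"][130:300,170:340];cv2.imwrite("pics/w3.png",cv2.resize(cv2.cvtColor(p,cv2.COLOR_RGB2BGR),None,fx=3.4,fy=3.4))
delta(X,R)
E
```

```text
[ 480.7 -364.7  135.6] [-179.9  -45.   -26.2]
[257.3, 173.5] 0.75 [ 538.5 -391.9  109.5]
[255.2, 149.3] 0.6 [ 641.8 -438.6    0. ]
dpos [ 0.42  -0.206 -0.481] rot [ 0.001  0.001 -0.   ]
```

View pics/w3.png

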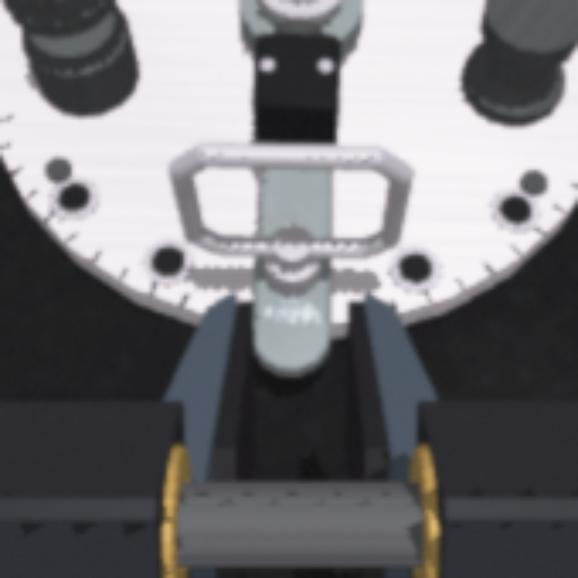

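The ring opening is straight ahead of the fingertips, between crop columns 195 and 385, with the fingers at 235–370. I go in along the finger axis.

Emit:
apply_moves(delta_pos=[[0.11,-0.052,-0.117],[0.22,-0.103,-0.235],[0.29,-0.137,-0.313],[0.36,-0.17,-0.39],[0.4,-0.188,-0.43],[0.435,-0.206,-0.47],[0.435,-0.206,-0.47],[0.435,-0.206,-0.47]], rot=[[0,0,0],[0,0,0],[0,0,0],[0,0,0],[0,0,0],[0,0,0],[0,0,0],[0,0,0]], hand=[0.2,0.2,0.2,0.2,0.2,0.2,0.2,0.2])

```text
time_s: 6.87
ee_pos: [533.2, -389.6, 80.1]
ee_rot: [-180.0, -45.1, -26.2]
force: [0.3, 0.1, 0.3]
gripper_width: 18.2
gripper_force: 0.0
```

```bash
python3 - <<'E'
from h import *
f=cam("wrist");g=cam("side")
r=spotter.landmark_of(g,"pull_ring");print(r[0] if r else 0)
a=f["pixels"][110:280,170:340];b=g["pixels"][150:270,210:330]
cv2.imwrite("pics/w4.png",cv2.cvtColor(np.hstack([cv2.resize(a,(400,400)),cv2.resize(b,(400,400))]),cv2.COLOR_RGB2BGR))
E
```

```text
0
```

View pics/w4.png

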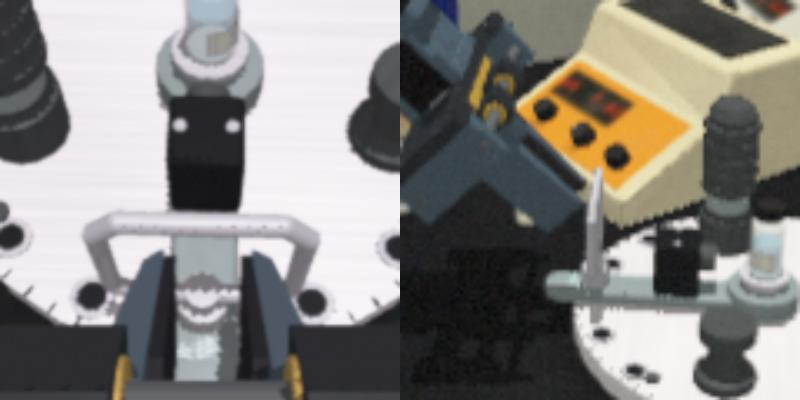

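```bash
python3 - <<'E'
from h import *
s=env.state();R=Ro.from_euler('xyz',s["ee_rot"],degrees=True).as_matrix();p=s["ee_pos"]
f=cam("wrist");g=cam("side")
P={"tcp":p,"top":p+16*R[:,0],"bot":p-16*R[:,0],"top_yL":p+16*R[:,0]+9*R[:,1],"ring":[537.4,-392,109.5],"bartop":[537.4,-392,116.5],"ringbot":[537.4,-392,59.5]}
for k,X in P.items():
  a=proj(f,X);b=proj(g,X)
  print(k,"wristcrop",((a-[170,110])*400/170).round(),"sidecrop",((b-[210,150])*400/120+[400,0]).round())
for q in ("pull_ring","goniometer"):
  r=spotter.landmark_of(f,q)
  if r: print(r[0],atz(f,r[0]["position"],109.5 if q=="pull_ring" else 0).round(1))
E
```

```text
tcp wristcrop [208. 270.] sidecrop [593. 231.]
top wristcrop [208. 224.] sidecrop [610. 218.]
bot wristcrop [208. 314.] sidecrop [577. 244.]
top_yL wristcrop [236. 224.] sidecrop [609. 224.]
ring wristcrop [209. 217.] sidecrop [601. 195.]
bartop wristcrop [209. 206.] sidecrop [601. 186.]
ringbot wristcrop [208. 278.] sidecrop [600. 257.]
{'position': [254.8, 206.1], 'score': 0.62} [ 535.8 -388.2  109.5]
{'position': [258.6, 160.4], 'score': 0.91} [ 638.5 -442.     0. ]
```

The tips are thin (about ±6 mm) and only just at the ring plane, at crop row 255 with the bar at 215. I go 14 mm further forward and 2 mm left, then raise.

Emit:
apply_moves(delta_pos=[[0.007,0.015,-0.025],[0.06,-0.01,-0.025],[0.112,-0.036,-0.025],[0.112,-0.036,-0.025],[0.112,-0.036,-0.025]], rot=[[0,0,0],[0,0,0],[0,0,0],[0,0,0],[0,0,0]], hand=[0.2,0.2,0.2,0.2,0.2])

```text
time_s: 7.63
ee_pos: [544.0, -393.3, 73.8]
ee_rot: [180.0, -44.6, -26.3]
force: [-3.7, 1.0, -3.6]
gripper_width: 18.2
gripper_force: 2.8
```

Emit:
apply_moves(delta_pos=[[0,0,0.025],[0,0,0.05],[0,0,0.067],[0,0,0.083],[0,0,0.083]], rot=[[0,0,0],[0,0,0],[0,0,0],[0,0,0],[0,0,0]], hand=[0.2,0.2,0.2,0.2,0.2])

```text
time_s: 8.05
ee_pos: [544.1, -393.3, 84.3]
ee_rot: [180.0, -44.7, -26.2]
force: [-5.9, 1.6, -5.5]
gripper_width: 18.4
gripper_force: 4.0
```

Emit:
apply_moves(delta_pos=[[0,0,0.02],[0,0,0.038],[0,0,0.038],[0,0,0.038]], rot=[[0,0,0],[0,0,0],[0,0,0],[0,0,0]], hand=[0.2,0.2,0.2,0.2])

```text
time_s: 8.38
ee_pos: [544.2, -393.2, 88.9]
ee_rot: [180.0, -44.7, -26.2]
force: [-6.4, 1.6, -6.9]
gripper_width: 18.3
gripper_force: 4.3
```

```bash
python3 - <<'E'
from h import *
s=env.state();print(s["ee_pos"].round(1),s["force"].round(1))
f=cam("wrist");g=cam("side")
for n,h in(("w",f),("s",g)):
  r=spotter.landmark_of(h,"pull_ring")
  if r: print(n,r[0])
print([proj(g,[537.4,-392,z]).round(1) for z in(109.5,124)],[proj(f,[537.4,-392,z]).round(1) for z in(109.5,124)])
a=f["pixels"][110:280,170:340];b=g["pixels"][150:270,210:330]
cv2.imwrite("pics/w5.png",cv2.cvtColor(np.hstack([cv2.resize(a,(400,400)),cv2.resize(b,(400,400))]),cv2.COLOR_RGB2BGR))
E
```

```text
[ 544.2 -393.2   88.9] [-6.4  1.6 -6.9]
w {'position': [259.1, 216.7], 'score': 0.75}
s {'position': [267.9, 200.8], 'score': 0.54}
[array([270.4, 208.6]), array([270.4, 203. ])] [array([261.2, 222.7]), array([261.4, 214.4])]
```

View pics/w5.png

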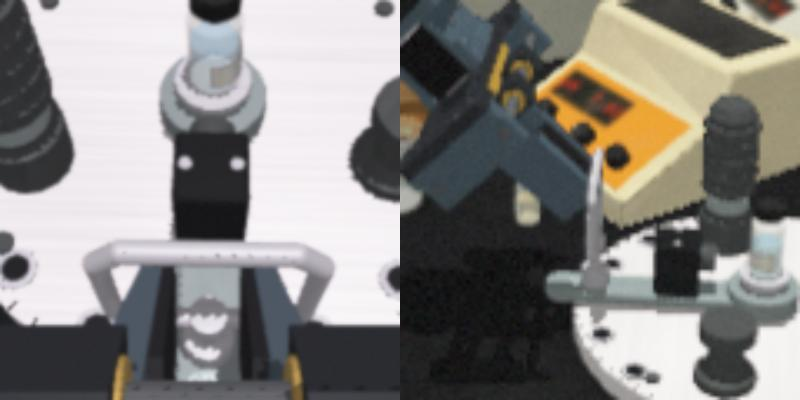

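The side crop shows the ring risen by about 20 px (about 15 mm) and resting on the fingers. The arm is still in line. Now the arc towards the lamp.

```bash
python3 - <<'E'
from h import *
p=env.state()["ee_pos"];c=np.array([643,-446.])
for a in (-2.5,-5,-7.5,-10,-12.5,-15,-17.5,-20,-22.5):
  q=Ro.from_euler('z',a,degrees=True).as_matrix()[:2,:2]@(p[:2]-c)+c
  print(a,((q-p[:2])/120).round(3),round(np.radians(a)/1.5,3))
E
```

```text
-2.5 [0.02  0.036] -0.029
-5 [0.041 0.07 ] -0.058
-7.5 [0.064 0.104] -0.087
-10 [0.089 0.136] -0.116
-12.5 [0.115 0.168] -0.145
-15 [0.142 0.198] -0.175
-17.5 [0.17  0.227] -0.204
-20 [0.2   0.255] -0.233
-22.5 [0.231 0.282] -0.262
```

Emit:
apply_moves(delta_pos=[[0.02,0.036,0],[0.041,0.07,0],[0.064,0.104,0],[0.089,0.136,0],[0.115,0.168,0],[0.142,0.198,0],[0.17,0.227,0],[0.2,0.255,0],[0.2,0.255,0],[0.2,0.255,0]], rot=[[0,0,-0.029],[0,0,-0.058],[0,0,-0.087],[0,0,-0.116],[0,0,-0.145],[0,0,-0.175],[0,0,-0.204],[0,0,-0.233],[0,0,-0.233],[0,0,-0.233]], hand=[0.2,0.2,0.2,0.2,0.2,0.2,0.2,0.2,0.2,0.2])

```text
time_s: 9.42
ee_pos: [566.7, -365.2, 88.8]
ee_rot: [-179.3, -45.3, -43.4]
force: [-16.9, 12.4, -5.8]
gripper_width: 18.3
gripper_force: 9.1
```

```bash
python3 - <<'E'
from h import *
s=env.state();print(s["ee_pos"].round(1),s["force"].round(1))
f=cam("wrist");g=cam("side")
for n,h in(("w",f),("s",g)):
  for q,z in(("pull_ring",125),("goniometer",0),("lamp",22),("sample_vial",52)):
    r=spotter.landmark_of(h,q)
    if r: print(n,q,np.round(r[0]["position"]),round(r[0]["score"],2),atz(h,r[0]["position"],z).round(1))
a=f["pixels"][110:280,170:340];b=g["pixels"][150:270,210:330]
cv2.imwrite("pics/w6.png",cv2.cvtColor(np.hstack([cv2.resize(a,(400,400)),cv2.resize(b,(400,400))]),cv2.COLOR_RGB2BGR))
E
```

```text
[ 566.7 -365.2   88.8] [-16.9  12.4  -5.8]
w pull_ring [259. 218.] 0.59 [ 558.9 -359.1  125. ]
w goniometer [264. 171.] 0.8 [ 641.1 -443.9    0. ]
w lamp [191. 196.] 0.58 [ 662.8 -352.9   22. ]
w sample_vial [266. 145.] 0.63 [ 640.1 -444.6   52. ]
s pull_ring [270. 193.] 0.67 [ 555.3 -348.2  125. ]
s goniometer [319. 250.] 0.87 [ 644.3 -442.1    0. ]
s lamp [305. 222.] 0.82 [ 653.7 -348.1   22. ]
s sample_vial [323. 231.] 0.81 [ 651.2 -443.4   52. ]
```

View pics/w6.png

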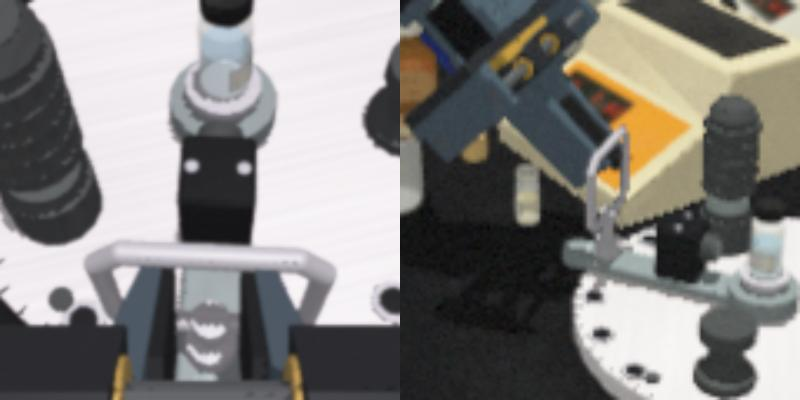

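The arm has swung about 20° and the fins are well clear of the hand. The radial push has grown to 20 N, so I back off outward by 3 mm first.

Emit:
apply_moves(delta_pos=[[-0.008,0.009,0],[-0.017,0.018,0],[-0.017,0.018,0],[-0.017,0.018,0]], rot=[[0,0,0],[0,0,0],[0,0,0],[0,0,0]], hand=[0.2,0.2,0.2,0.2])

```text
time_s: 10.25
ee_pos: [567.0, -364.7, 91.4]
ee_rot: [-179.3, -45.7, -43.3]
force: [-12.9, 10.3, -6.7]
gripper_width: 18.1
gripper_force: 8.5
```

The pad force rises as well, so the tapering fingers are wedging between the ring's side bars. I close them by 8 mm to relieve that.

Emit:
apply_moves(delta_pos=[[0,0,0],[0,0,0],[0,0,0],[0,0,0],[0,0,0]], rot=[[0,0,0],[0,0,0],[0,0,0],[0,0,0],[0,0,0]], hand=[0.17,0.14,0.11,0.11,0.11])

```text
time_s: 10.67
ee_pos: [566.8, -364.8, 91.1]
ee_rot: [-179.3, -45.7, -43.3]
force: [-13.5, 10.8, -6.3]
gripper_width: 9.9
gripper_force: 8.6
```

```bash
python3 - <<'E'
from h import *
s=env.state();print(s["ee_pos"].round(1),s["force"].round(1),s["torque"].round(2))
f=cam("wrist");g=cam("side")
for n,h in(("w",f),("s",g)):
  for q,z in(("pull_ring",125),):
    r=spotter.landmark_of(h,q)
    if r: print(n,q,np.round(r[0]["position"],1),round(r[0]["score"],2),atz(h,r[0]["position"],z).round(1))
a=f["pixels"][110:280,170:340];b=g["pixels"][150:270,210:330]
cv2.imwrite("pics/w7.png",cv2.cvtColor(np.hstack([cv2.resize(a,(400,400)),cv2.resize(b,(400,400))]),cv2.COLOR_RGB2BGR))
E
```

```text
[ 566.8 -364.8   91.1] [-13.5  10.8  -6.3] [ 2.36  2.68 -0.41]
s pull_ring [272.4 191.8] 0.76 [ 563.3 -342.8  125. ]
```

View pics/w7.png

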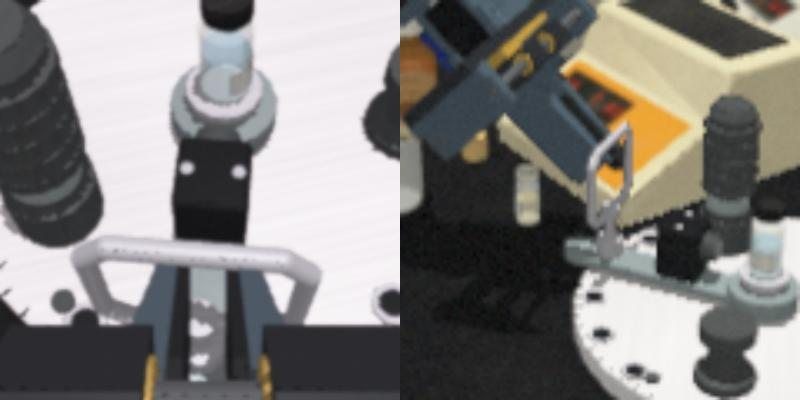

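Force is unchanged, so it is not side wedging. The command is simply too far forward along the arm, and the friction is stuck. I back off further, slightly down.

Emit:
apply_moves(delta_pos=[[-0.01,0.01,-0.006],[-0.02,0.02,-0.012],[-0.029,0.03,-0.017],[-0.029,0.03,-0.017],[-0.029,0.03,-0.017]], rot=[[0,0,0],[0,0,0],[0,0,0],[0,0,0],[0,0,0]], hand=[0.11,0.11,0.11,0.11,0.11])

```text
time_s: 11.28
ee_pos: [566.4, -364.2, 92.6]
ee_rot: [-179.4, -46.1, -43.3]
force: [-5.2, 3.9, -9.1]
gripper_width: 10.2
gripper_force: 5.7
```

Emit:
apply_moves(delta_pos=[[0,0,-0.017],[0,0,-0.033],[-0.006,0.006,-0.033],[-0.006,0.006,-0.033]], rot=[[0,0,0],[0,0,0],[0,0,0],[0,0,0]], hand=[0.11,0.11,0.11,0.11])

```text
time_s: 11.62
ee_pos: [566.5, -364.3, 89.9]
ee_rot: [-179.5, -46.3, -43.3]
force: [-5.5, 4.8, -5.7]
gripper_width: 10.1
gripper_force: 4.7
```

```bash
python3 - <<'E'
from h import *
s=env.state();print(s["ee_pos"].round(1),s["force"].round(1),s["torque"].round(2))
f=cam("wrist");g=cam("side")
for n,h in(("w",f),("s",g)):
  for q,z in(("pull_ring",123),("goniometer",0)):
    r=spotter.landmark_of(h,q)
    if r: print(n,q,np.round(r[0]["position"],1),round(r[0]["score"],2),atz(h,r[0]["position"],z).round(1))
a=f["pixels"][110:280,170:340];b=g["pixels"][150:270,210:330]
cv2.imwrite("pics/w8.png",cv2.cvtColor(np.hstack([cv2.resize(a,(400,400)),cv2.resize(b,(400,400))]),cv2.COLOR_RGB2BGR))
E
```

```text
[ 566.5 -364.3   89.9] [-5.5  4.8 -5.7] [ 1.5   1.71 -0.23]
w pull_ring [256.3 217.2] 0.59 [ 560.7 -357.6  123. ]
w goniometer [263.9 174.2] 0.91 [ 640.5 -442.2    0. ]
s pull_ring [272.6 191.4] 0.65 [ 566.2 -337.3  123. ]
s goniometer [320.2 249. ] 0.77 [ 649.4 -441.     0. ]
```

View pics/w8.png

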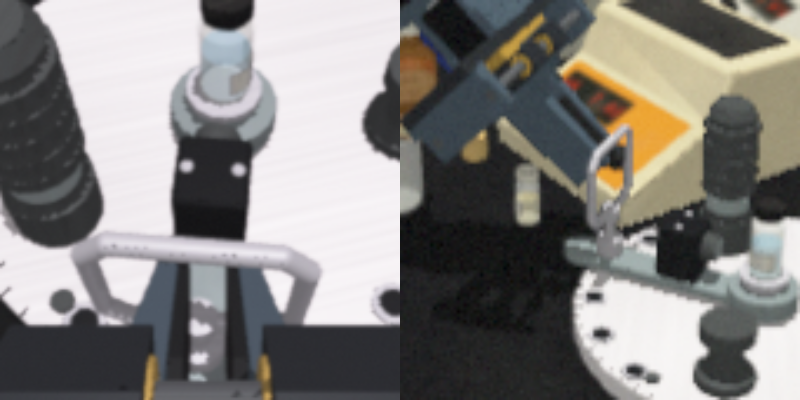

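Forces are back to just the spring load (7 N radial, 6 N down). The ring is about 2° short of the hole, in line with the lamp's side. I creep on 1.5°, open the fingers back, then lower until the pin rides.

Emit:
apply_moves(delta_pos=[[0.006,0.005,0],[0.012,0.01,0],[0.018,0.016,0],[0.018,0.016,0],[0.018,0.016,0]], rot=[[0,0,-0.015],[0,0,-0.03],[0,0,-0.05],[0,0,-0.05],[0,0,-0.05]], hand=[0.13,0.15,0.17,0.17,0.17])

```text
time_s: 12.33
ee_pos: [569.5, -362.5, 90.6]
ee_rot: [-179.5, -46.4, -47.6]
force: [-4.1, 3.9, -7.8]
gripper_width: 15.7
gripper_force: 4.4
```

Emit:
apply_moves(delta_pos=[[0,0,-0.017],[0,0,-0.033],[0,0,-0.05],[0,0,-0.05],[0,0,-0.05]], rot=[[0,0,0],[0,0,0],[0,0,0],[0,0,0],[0,0,0]], hand=[0.17,0.17,0.17,0.17,0.17])

```text
time_s: 12.75
ee_pos: [569.4, -362.6, 84.6]
ee_rot: [-179.5, -46.4, -47.6]
force: [-4.4, 4.7, -5.5]
gripper_width: 15.8
gripper_force: 4.4
```

```bash
cat > look.py <<'E'
from h import *
s=env.state();print(s["time_s"],s["ee_pos"].round(1),s["force"].round(1),s["ee_rot"].round(1))
f=cam("wrist");g=cam("side")
for n,h in(("w",f),("s",g)):
    for q,z in(("pull_ring",119),("goniometer",0)):
        r=spotter.landmark_of(h,q)
        if r: print(n,q,np.round(r[0]["position"],1),round(r[0]["score"],2),atz(h,r[0]["position"],z).round(1))
    r=spotter.trace(h,"pull_ring")
    if r:
        m=r[0]["mask"];y,x=np.nonzero(m);print(n,"mask top",y.min(),"box",np.round(r[0]["box"],1))
a=f["pixels"][110:280,170:340];b=g["pixels"][150:270,210:330]
cv2.imwrite("pics/last.png",cv2.cvtColor(np.hstack([cv2.resize(a,(400,400)),cv2.resize(b,(400,400))]),cv2.COLOR_RGB2BGR))
E
python3 look.py
```

```text
12.75 [ 569.4 -362.6   84.6] [-4.4  4.7 -5.5] [-179.5  -46.4  -47.6]
w pull_ring [255.6 218.5] 0.62 [ 563.3 -354.   119. ]
w goniometer [260.2 171.3] 0.66 [ 641.5 -443.4    0. ]
w mask top 211 box [257.  234.5 106.6  48.3]
s pull_ring [205.5 210.7] 0.71 [ 392.2 -363.8  119. ]
s goniometer [319.9 249.7] 0.76 [ 647.3 -443.3    0. ]
s mask top 189 box [273.7 204.6  14.8  32.7]
```

Emit:
apply_moves(delta_pos=[[0,0,-0.017],[0,0,-0.033],[0,0,-0.033],[0,0,-0.033]], rot=[[0,0,0],[0,0,0],[0,0,0],[0,0,0]], hand=[0.17,0.17,0.17,0.17])

```text
time_s: 13.48
ee_pos: [570.0, -362.4, 81.1]
ee_rot: [-179.4, -46.4, -47.5]
force: [-2.9, 5.3, -5.8]
gripper_width: 15.6
gripper_force: 4.1
```

Emit:
apply_moves(delta_pos=[[0,0,-0.017],[0,0,-0.033],[0,0,-0.033],[0,0,-0.033]], rot=[[0,0,0],[0,0,0],[0,0,0],[0,0,0]], hand=[0.17,0.17,0.17,0.17])

```text
time_s: 13.82
ee_pos: [570.4, -362.2, 77.1]
ee_rot: [-179.4, -46.4, -47.5]
force: [-0.5, 5.6, -7.7]
gripper_width: 15.4
gripper_force: 4.1
```

```bash
python3 look.py
```

```text
13.8167 [ 570.4 -362.2   77.1] [-0.5  5.6 -7.7] [-179.4  -46.4  -47.5]
w pull_ring [256.5 220.1] 0.83 [ 560.8 -350.8  119. ]
w goniometer [261.5 170.2] 0.58 [ 639.2 -441.3    0. ]
w mask top 210 box [256.1 234.1 107.7  48.5]
s pull_ring [276.3 197.3] 0.6 [ 565.2 -362.   119. ]
s goniometer [320.6 248.2] 0.67 [ 652.  -438.4    0. ]
s mask top 192 box [274.5 207.5  14.   30.4]
```

```bash
python3 - <<'E'
from h import *
g=cam("side");f=cam("wrist")
for nm,az0 in(("start",153.2),("now",130.7)):
  a=np.radians(az0);o=np.array([np.cos(a),np.sin(a)]);r=np.array([642,-445])+120*o;l=np.array([o[1],-o[0]])
  for L in(0,10,14):
    print(nm,L,[proj(g,[*(r+k*l),116.5+L]).round(1) for k in(-22,0,22)],"wrist bar",proj(f,[*r,113+L]).round(1))
# start image: find ring top by brightness column profile
im=cv2.imread("pics/side0.png");print(im[195:215,262:276].max(2))
print(cv2.cvtColor(g["pixels"],cv2.COLOR_RGB2BGR)[184:206,270:286].max(2))
E
```

```text
start 0 [array([268.5, 210.6]), array([269.2, 205.9]), array([269.9, 201.4])] wrist bar [327.1 207.3]
start 10 [array([268.5, 206.7]), array([269.2, 202.1]), array([269.9, 197.6])] wrist bar [330.6 200.1]
start 14 [array([268.6, 205.1]), array([269.3, 200.5]), array([269.9, 196.1])] wrist bar [332.1 197. ]
now 0 [array([270.3, 200.7]), array([274.4, 196.9]), array([278.3, 193.2])] wrist bar [256.8 217.6]
now 10 [array([270.3, 196.9]), array([274.4, 193.2]), array([278.4, 189.6])] wrist bar [256.6 210.8]
now 14 [array([270.3, 195.4]), array([274.5, 191.7]), array([278.4, 188.1])] wrist bar [256.5 207.9]
[[225 233 237 237 236 238 237 236 233 149  47  48  53  48]
 [235 236 238 238 237 237 238 236 231 115  45  47  44  50]
 [234 238 236 236 236 237 237 237 232 133  39  39  36  42]
 [223 232 236 236 237 237 235 237 233 192  33  26  25  26]
 [227 229 228 235 237 235 235 236 235 230  92  22  27  27]
 [224 233 225 225 230 233 213 227 226 233 194 133  66 100]
 [194 220 227 225 228 223 165 219 206 236 235 218 191 202]
 [173 186 207 222 233 223 198 220 202 237 237 238 238 238]
 [163 162 171 193 
[... 1465 characters left out ...]
 129 151 236 236 237 235 235]
 [ 47 107 186 211 178 129  83  45 104 130 149 236 237 237 236 236]
 [140 187 208 175 121  68  58  60 106 130 150 238 235 235 236 235]
 [202 204 171 120  60  36  49  63 104 134 153 236 236 238 233 233]
 [202 165 112  55  32  35  50 103 107 130 152 238 236 236 234 231]
 [170 114  64  34  49  99 121 193 105 127 152 237 236 234 233 233]
 [132  88  79  83 183 201 211 231 106 132 148 235 234 232 233 234]
 [ 99  86  90 109 237 237 237 230 108 131 149 232 232 232 235 234]
 [ 81  74  86 194 237 237 237 230 106 129 150 233 232 232 232 210]
 [ 82 165 188 238 237 237 237 230 105 131 148 232 234 227 206 161]
 [178 229 233 229 236 235 235 228 122 130 155 236 225 197 160 160]]
```

The ring top reads row 192, against 193 predicted for home and 190 for riding on the plate, so the pin is in the hole and the bar is still resting on the fingers. I lower further.

Emit:
apply_moves(delta_pos=[[0,0,-0.017],[0,0,-0.033],[0,0,-0.033],[0,0,-0.033]], rot=[[0,0,0],[0,0,0],[0,0,0],[0,0,0]], hand=[0.14,0.11,0.11,0.11])

```text
time_s: 14.65
ee_pos: [569.6, -363.4, 73.6]
ee_rot: [-179.5, -46.5, -47.6]
force: [-4.7, 3.7, -4.7]
gripper_width: 9.9
gripper_force: 3.6
```

```bash
python3 look.py
```

```text
14.65 [ 569.6 -363.4   73.6] [-4.7  3.7 -4.7] [-179.5  -46.5  -47.6]
w pull_ring [251.1 218.4] 0.71 [ 562.  -349.3  119. ]
w goniometer [259.5 168.5] 0.82 [ 640.1 -441.4    0. ]
w mask top 211 box [252.5 234.8 107.6  51.6]
s pull_ring [273. 199.] 0.45 [ 554.5 -367.2  119. ]
s goniometer [317.1 248.4] 0.62 [ 643.6 -436.     0. ]
s mask top 193 box [275.  206.3  11.7  30.7]
```

Emit:
apply_moves(delta_pos=[[-0.011,0.0125,-0.01],[-0.022,0.025,-0.02],[-0.033,0.0375,-0.02],[-0.044,0.05,-0.02],[-0.044,0.05,-0.02]], rot=[[0,0,0],[0,0,0],[0,0,0],[0,0,0],[0,0,0]], hand=[0.11,0.11,0.11,0.11,0.11])

```text
time_s: 15.47
ee_pos: [565.6, -358.7, 73.6]
ee_rot: [-179.5, -46.8, -47.5]
force: [0.1, -0.7, 0.0]
gripper_width: 10.0
gripper_force: 0.0
```

```bash
python3 look.py
```

```text
15.4667 [ 565.6 -358.7   73.6] [ 0.1 -0.7  0. ] [-179.5  -46.8  -47.5]
w pull_ring [251.8 211.1] 0.89 [ 561.  -348.2  119. ]
w goniometer [260.2 164.6] 0.79 [ 639.9 -442.     0. ]
w mask top 202 box [254.2 227.5 104.7  48. ]
s pull_ring [271.1 197.8] 0.52 [ 552.7 -359.9  119. ]
s goniometer [317.2 246.1] 0.79 [ 648.6 -427.5    0. ]
s mask top 203 box [275.6 211.2  15.2  22.3]
```

```bash
python3 - <<'E'
from h import *
g=cam("side");f=cam("wrist")
for az0 in(133,130.7,129):
  a=np.radians(az0);o=np.array([np.cos(a),np.sin(a)]);r=np.array([642,-445])+120*o;l=np.array([o[1],-o[0]])
  for L in(0,10):
    print(az0,L,"side top",proj(g,[*(r+22*l),116.5+L]).round(1),"near",proj(g,[*(r-22*l),116.5+L]).round(1),"wrist bar",proj(f,[*r,109.5+L]).round(1),proj(f,[*r,116.5+L]).round(1))
P=cv2.cvtColor(g["pixels"],cv2.COLOR_RGB2BGR);print(P[186:206,266:284].max(2))
W=f["pixels"].max(2);print("wrist col",W[195:235,252])
m=spotter.trace(f,"pull_ring")[0]["mask"]
print([ (c,np.nonzero(m[:,c])[0][[0,-1]]) for c in (225,240,252,265,280)])
E
```

```text
133 0 side top [277.2 194. ] near [269.7 201.6] wrist bar [262.  207.3] [262.  202.2]
133 10 side top [277.2 190.3] near [269.8 197.9] wrist bar [262.1 199.9] [262.2 194.3]
130.7 0 side top [278.3 193.2] near [270.3 200.7] wrist bar [254.6 207.2] [254.4 202.1]
130.7 10 side top [278.4 189.6] near [270.3 196.9] wrist bar [254.3 199.8] [254.1 194.2]
129 0 side top [279.2 192.7] near [270.7 200. ] wrist bar [249.2 206.9] [248.8 201.9]
129 10 side top [279.3 189. ] near [270.8 196.3] wrist bar [248.6 199.6] [248.2 194. ]
[[194 218 185 138  94  72  76 118 178 223 235 237 237 237 237 237 237 237]
 [108 208 228 207 164 133 145 191 226 237 236 237 236 236 237 237 236 237]
 [ 61 124 212 233 222 208 216 230 237 236 237 238 237 238 236 237 237 237]
 [ 79  50 133 237 238 234 235 238 237 236 237 237 237 238 237 236 236 237]
 [112  81  99 239 238 237 237 237 236 237 237 236 236 236 237 236 236 235]
 [100 107 106 237 237 238 238 237 237 236 236 235 236 237 235 237 236 236]
 [ 71 103 102 199 237 236 237 235 206 211 220 221 228 223 234 235 235 234]
 [ 48  84 104 117 236 234 207 180 108 120 188 202 20
[... 528 characters left out ...]
34 152 237 236 235]
 [ 82 116 197 220 180 120  84 185 189 205 210 231  87 131 149 234 234 233]
 [ 78 113 210 198 139  91 193 236 237 237 238 231  85 131 150 233 232 233]
 [ 84 145 209 183 114 193 236 238 238 236 236 230  88 128 145 233 232 233]
 [ 99 190 205 175 189 230 235 237 236 236 237 230  96 129 148 234 234 227]
 [104 191 194 154 227 227 232 231 235 236 235 228 105 129 149 237 227 194]]
wrist col [ 22  21  23  22  24  53 133 198 215 226 237 234 220 200 181 162 143 149
 172 175 174 174 174 174 174 174 173 172 171 171 172 172 173 178 195 207
 175 133 120 122]
[(225, array([202, 241])), (240, array([202, 210])), (252, array([202, 248])), (265, array([202, 212])), (280, array([203, 213]))]
```

Both cameras agree with the pin home: side top row 192–193, and wrist bar top row 202 against 194 if riding. There is no contact force. I withdraw along the finger axis.

Emit:
apply_moves(delta_pos=[[-0.04,0.044,0.05],[-0.085,0.092,0.115],[-0.13,0.14,0.18],[-0.21,0.23,0.29],[-0.29,0.32,0.4],[-0.4,0.44,0.56],[-0.5,0.54,0.7],[-0.5,0.54,0.9],[-0.5,0.54,1.0],[-0.5,0.54,1.0]], rot=[[0,0,0],[0,0,0],[0,0,0],[0,0,0],[0,0,0],[0,0,0],[0,0,0],[0,0,0],[0,0,0],[0,0,0]], hand=[0.11,0.11,0.11,0.11,0.11,0.11,0.11,0.11,0.11,0.11])

```text
time_s: 16.85
ee_pos: [502.7, -294.5, 163.6]
ee_rot: [-177.7, -49.2, -48.7]
force: [0.5, -0.1, 0.1]
gripper_width: 10.3
gripper_force: 0.0
```

```bash
python3 - <<'E'
from h import *
s=env.state();print(s["time_s"],s["ee_pos"].round(1),s["force"].round(1))
g=cam("side");f=cam("wrist");c=cam("scene")
for q,z in(("pull_ring",109.5),("goniometer",0),("sample_vial",52)):
  rs=[]
  for h in(g,f,c):
    r=spotter.landmark_of(h,q)
    if r: print(q,np.round(r[0]["position"],1),round(r[0]["score"],2),atz(h,r[0]["position"],z).round(1));rs.append(ray(h,r[0]["position"]))
  if len(rs)>1: print(tri(rs)[0].round(1))
P=cv2.cvtColor(g["pixels"],cv2.COLOR_RGB2BGR);print(P[188:206,266:284].max(2))
for az0 in(130.7,):
  a=np.radians(az0);o=np.array([np.cos(a),np.sin(a)]);r=np.array([642,-445])+120*o
  print([(L,proj(f,[*r,109.5+L]).round(1)) for L in(0,10)])
E
```

```text
16.85 [ 502.7 -294.5  163.6] [ 0.5 -0.1  0.1]
pull_ring [274.1 196.1] 0.5 [ 570.3 -337.5  109.5]
pull_ring [256.5 175. ] 0.85 [ 564.7 -356.2  109.5]
pull_ring [285.7 197. ] 0.4 [ 565.8 -359.5  109.5]
[ 563.2 -356.6  115. ]
goniometer [319.5 248.1] 0.88 [ 649.7 -437.     0. ]
goniometer [260.9 157.9] 0.68 [ 641.2 -443.6    0. ]
goniometer [319.5 219.9] 0.68 [ 652.7 -450.1    0. ]
[ 646.3 -446.4    2.1]
sample_vial [320.2 231. ] 0.47 [ 645.5 -440.2   52. ]
sample_vial [259.4 135.1] 0.77 [ 643.2 -443.6   52. ]
[ 643.1 -442.9   53.6]
[[ 60 121 213 235 222 205 219 230 237 238 238 237 238 237 237 237 238 236]
 [ 40  48 137 238 236 235 235 237 236 237 237 238 236 237 238 237 235 237]
 [ 37  33 100 237 238 238 236 237 235 237 236 236 236 237 236 235 236 236]
 [ 32  39 112 237 237 236 237 238 237 235 235 235 237 236 236 236 236 236]
 [ 45 119 198 237 237 238 237 235 206 209 221 219 228 224 234 235 234 234]
 [121 212 238 238 236 234 205 180 109 120 188 203 203 173 206 235 232 235]
 [211 237 237 237 236 215 110  47  75 173 201 202 166 126 150 235 233 237]
 [236 237 238 237 230 147  49  77 178 218 197 157 117 121 148 236 235 237]
 [237 236 238 237 231 115  74 176 217 193 141  92  81 126 149 236 237 237]
 [237 236 236 237 230 146 175 216 190 141  72  33  49 131 150 237 236 237]
 [236 236 236 233 196 191 214 186 129  70  26  33  77 130 149 236 236 236]
 [235 235 235 201 187 212 180 126  58  29  43 115 183 131 151 237 236 236]
 [232 234 209 196 211 176 132 144  66 101 121 200 185 129 152 237 235 234]
 [229 225 190 222 184 208 192 219 193 202 212 231  87 128 152 235 233 233]
 [233 224 209 198 159 237 238 236 236 236 237 229  86 129 150 232 231 232]
 [219 204 212 186 189 235 237 236 237 238 237 230  88 131 148 232 232 233]
 [184 186 205 179 226 228 235 236 237 238 237 229  99 131 149 233 232 227]
 [170 196 193 152 227 227 233 230 236 238 237 227 101 130 148 235 228 197]]
[(0, array([255.8, 176.6])), (10, array([255.5, 171.2]))]
```

```bash
python3 -c "
from workcell import env
print(env.job_done())"
```

```text
the job is handed in; nothing more can be done
None
```

The job is handed in: the ring was lifted on the fingertips, the arm swung one hole towards the lamp (about -0.39 rad), and both camera views agree with the pin home there. The hand is clear and reads no contact force, the vial's position is unchanged, and the other bystanders were not re-measured.

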